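Load the movement carrier into the tester bay behind its sliding gate

TASK

Slide the red gate of the watch tester fully aside by its black post, push the blue movement carrier along the bench through the open mouth until it rests against the back of the bay, then slide the gate fully shut behind it. Keep the carrier flat on the bench (do not lift or tip it), and leave the tape roll and the metal movement holder where they are.

Things in the scene. Friction and masses are not known exactly. Their poses are not given: they have to be found in the camera images.
- dock: Watch tester fixed on the bench: a bay without floor or roof, 61 mm wide (y -30.5 to +30.5 mm), between aluminium walls 18 mm high. Origin: on the bench at the centre of the mouth, in the gate's plane. +x points into the bay (the way the carrier is pushed), -y is the way the gate opens, z up. The gate's guide, at most 14 mm high, lies along x = 0 and reaches out to y = -137 mm.
- bay_stop (a point): Middle of the back stop of the bay, 9 mm above the bench, at dock x = 96 mm: the front face of a white instrument block 40 mm high, 104 mm wide and 34 mm deep with a dark display on top. Axes as the dock's.
- flare_mouth (a point): Middle of the outer end of the funnel in front of the mouth (dock x = -52 mm), 18 mm above the bench, level with the tops of its two walls. The walls narrow from about 90 mm apart here to 59 mm at dock x = -8 mm and guide the carrier in; one pushed in well off centre or askew can wedge on them. Axes as the dock's.
- gate_slide (a joint): Position of the red sliding gate, m: 0 shut (at its stop), 0.070 fully open (at its other stop). It starts shut or up to 10 mm from it. Stays where it is left; about 2 N to slide. The gate is a bar 8 mm thick (dock x -4 to +4 mm), 86 mm long, its top 19 mm above the bench; shut, it covers dock y = -50 to +36 mm.
- gate_post (a point): The upright black post on the gate, 16 mm in diameter, from 19 to 61 mm above the bench; the point is on its axis 40 mm above the bench. It stands at dock x = 0, y = -40 mm when the gate is shut and y = -110 mm when fully open. Push its side, or pinch it, to slide the gate.
- carrier_center (a point): Blue carrier, loose, about 0.3 kg: a tray 84 mm long (x), 56 wide (y), 14 high, front corners round, with a brass watch movement and two clamps on it (22 mm high). Point: mid length and width, 23 mm above the bench. +x points to the end that goes in first. Starts before the funnel, up to 12 mm off centre and 0.2 rad askew. Home at the back stop it is at dock x = 54 mm, its rear end 8 mm behind the gate.
- push_plate (a point): Middle of the rear face of the carrier's upright blue push plate, 34 mm above the bench, 40 mm behind the carrier's centre (the tray's rear end is 2 mm farther back). The plate is 8 mm thick, 46 mm wide and reaches from 12 to 46 mm above the bench. Axes as the carrier's.
- tape_center (a point): Bystander: roll of beige tape lying flat, 52 mm in diameter, 18 mm high; point at its centre. Leave it.
- holder_center (a point): Bystander: small metal movement holder, 54 x 62 x 16 mm; point at its centre. Leave it.
Not all that is in view belongs to the job. Leave any green or turquoise look-alike of the part that bears carrier_center alone.

How it is judged:
On the way, in this order (a step that is already met when the one before it is completed fails the run):
1. the gate is slid aside, clear of the mouth, with the carrier still outside (value of joint gate_slide above 0.066 m and x of carrier_center in the frame of dock below -0.05 m), for 0.1 s.
2. the carrier is pushed in to the back of the bay with the gate open (x of carrier_center in the frame of dock between 0.047 and 0.06 m and y of carrier_center in the frame of dock between -0.006 and 0.006 m and z of carrier_center in the frame of dock below 0.027 m and angle between the x axis of carrier_center and the x axis of dock, either way round below 0.12 rad and angle between carrier_center's own z axis and vertical below 0.1 rad and value of joint gate_slide above 0.064 m), for 0.1 s.
At the end, for the whole second after the job is handed in: The gate is shut (within 5 mm of its stop); behind it the carrier lies flat in the bay, within 7 mm of the back stop, within 6 mm of the centre line and square to 0.12 rad, at rest (x of carrier_center in the frame of dock between 0.047 and 0.06 m and y of carrier_center in the frame of dock between -0.006 and 0.006 m and z of carrier_center in the frame of dock below 0.027 m and angle between the x axis of carrier_center and the x axis of dock, either way round below 0.12 rad and angle between carrier_center's own z axis and vertical below 0.1 rad and value of joint gate_slide below 0.005 m and linear speed of carrier below 0.02 m/s and velocity of joint gate_slide below 0.02 m/s); the robot touches nothing.
It fails at once if the carrier is lifted more than about 20 mm or tipped more than 0.35 rad (height (world z) of carrier_center above 0.045 m or angle between carrier_center's own z axis and vertical above 0.35 rad).
It fails at once if the tape roll is moved more than 20 mm (distance of tape_center from where it was at the start of the episode above 0.02 m).
It fails at once if the movement holder is moved more than 20 mm (distance of holder_center from where it was at the start of the episode above 0.02 m).
It also fails if it takes over 67 s, if anything falls off the work surface, if the arm or the gripper's body presses on something with over 40 N, if the wrist force passes 120 N, or if a joint passes its speed limit or range.

ROBOT

A 6-joint arm with a two-finger parallel gripper is mounted at the origin on a cart in front of the work surface, level with it; the furniture and walls round the work are solid. World frame = base frame: x ahead of the robot, y to its left, z up, the work surface at z = 0. Lengths are in m, angles in rad, forces in N, time in s.
With the tool pointing down it reaches from about 0.35 to 0.8 m from the base axis. Payload 7.3 kg.
Tool frame: the origin (TCP) lies between the finger pads; the fingertips stand 25 mm ahead of it and the grasp point (between the pads) lies 6 mm ahead of it (r.tip_extent is the distance from the TCP to the fingertips, in m); z points along the fingers, y is the line along which they close (so a half turn about z gives the same grasp; the last joint's range is limited). The gripper opens to 85 mm and grips with 20 to 120 N. Pads are 22 mm wide; open, the fingers measure 114 mm over their backs; the gripper's body (76 mm by 85 mm) begins 54 mm behind the grasp point. The pads swing forward as they close: fully open they stand 13 mm farther back than shut.
Start: joints at [-1.496, 0.342, 1.524, -0, 1.275, -0.146], TCP at [0.115, -0.512, 0.256] pointing down, gripper open.
Joint ranges: [-2.53, 2.53], [-0.77, 2.02], [0.04, 2.7], [-1, 4.14], [0.28, 2.66], [-3.11, 3.11]. Speed limits (rad/s): [2.57, 2.57, 3.14, 3.14, 3.14, 3.14].

INTERFACE

Orientations are given as a unit quaternion [x, y, z, w].
In Python, from workcell import r, command_gripper, optics gives the robot as it stands. The module is installed in compiled form; this text tells all that it offers. Calls block until the motion is done:
- r.reach(position, orientation): joint-space move of the TCP to a pose.
- r.move_straight(position, orientation=None, speed=0.15, max_force=None): straight line of the TCP; orientation=None keeps the orientation; speed is the mean speed in m/s. With max_force (N) it stops when the force on the tool has changed by that much, and returns True; else False.
- r.movej(angles): joint-space move.
- command_gripper(opening, force=None): finger opening in m; force is the grip in N (None keeps the last); returns when the fingers have stopped.
- r.hold(seconds).
- r.solve_ik(position, orientation): joint angles nearest the present ones, or None.
- r.read_state(): the state.
- optics.get_image(name): name is "side" or "top" or "wrist"; returns (picture, depth): 420x560x3 uint8, red, green, blue; 420x560 float32, m along the optical axis (not along the pixel's ray), 0 where there is no reading.
- optics.camera_model(name): a dict with "K" (3x3 intrinsics, pixels), "R" (3x3) and "t" (3): a world point X has camera coordinates R X + t; the wrist camera has in their place "tool_from_camera" (4x4, takes a point from camera to tool coordinates, whose origin is the TCP and whose axes are the flange's). Camera axes: x right, y down, z forward; pixel columns grow to the right and rows downward; lengths in m; the calibration is good to about 2 mm. A picture is of the moment at which its call begins: read the wrist's pose just before it. camera_model takes no time and is no camera call.
A pose or a line that the arm cannot do raises r.PlanningError and nothing moves.
- r.finish_job(): hands the job in, once; it reports no verdict.
The state is a dict: "time_s": time; "joint_positions": joint angles; "dq": joint speeds; "tau": joint torques, N m; "eef_pos": TCP position; "eef_rot": TCP orientation; "contact_force": force on the tool from outside, world axes, zero at the start; "torque": the same for the moment, N m; "grip_width": finger opening in m.
Only numpy, scipy, OpenCV 4.12 (cv2) and the standard library are available. Lean on these libraries where they do the work, as an engineer would, in place of code of your own. Each camera call takes 0.05 s, during which the arm holds its last target. There are 200 camera calls.

## Working session

There is one attempt and no reset: what is moved stays moved. The work goes in short steps, each a Python script; the robot and the scene stay as the last script left them, time stands still between calls to the robot, and variables do not carry over. Pictures are saved under pics/ and viewed, on a budget of 10 in all, crops included, one or two more only if the job needs it, and the job is handed in when it is done.

```bash
mkdir -p pics; cat > h.py <<'E'
import numpy as np, cv2
from workcell import r, command_gripper, optics
def snap(n):
    im,d=optics.get_image(n); return im,d,optics.camera_model(n)
def ray_plane(cm,u,v,z):
    K,R,t=map(np.array,(cm["K"],cm["R"],cm["t"]))
    d=R.T@np.linalg.solve(K,[u,v,1.]); c=-R.T@t
    return c+d*(z-c[2])/d[2]
def cloud(cm,d):
    K,R,t=map(np.array,(cm["K"],cm["R"],cm["t"]))
    v,u=np.mgrid[:d.shape[0],:d.shape[1]]
    p=np.stack([(u-K[0,2])/K[0,0]*d,(v-K[1,2])/K[1,1]*d,d],-1)
    return (p-t)@R
def save(n,im): cv2.imwrite(f"pics/{n}.png",im[...,::-1])
E
python3 - <<'E'
from h import *
for n in("top","side"):
    im,d,cm=snap(n); save(n+"0",im); np.savez(n+"0.npz",im=im,d=d,**cm); print(n,-cm["R"].T@cm["t"])
s=r.read_state();print(s["time_s"],s["eef_pos"],s["eef_rot"])
E
```

```text
top [ 0.37439477 -0.02000999  1.09202054]
side [-0.02737404  0.90912998  0.60217278]
0.1 [ 0.11499104 -0.51192     0.25568964] [ 9.93912169e-01  1.10173065e-01  3.41710847e-05 -7.03998154e-04]
```

View pics/top0.png

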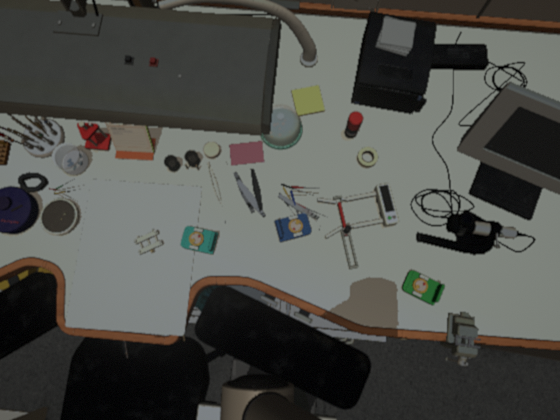

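View pics/side0.png

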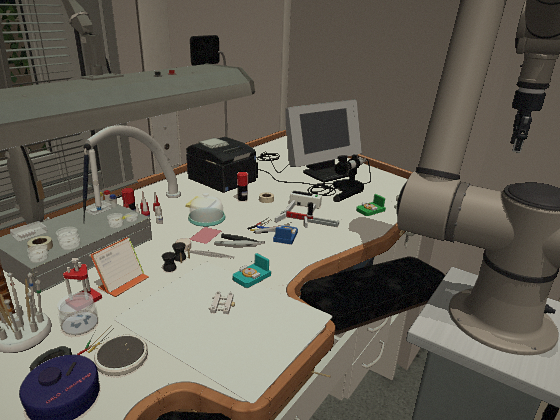

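The top view shows the blue carrier at about (293,227), the red gate at (341,214), the white block at (386,204), and the guide running down to (349,266). The dock's +x is therefore roughly world −y. The teal (199,239) and green (423,287) parts are look-alikes. I'll take rough positions first, then a closer look with the wrist camera.

```bash
python3 - <<'E'
from h import *
z=np.load("top0.npz");im,d=z["im"],z["d"];cm=z
for n,u,v,h in [("block",386,204,.04),("gate",341,214,.019),("guide end",350,266,.014),("carrier",293,227,.02),("tape",368,157,.018),("tealpart",199,239,.02),("tools",305,205,0.01)]:
    print(n,ray_plane(cm,u,v,h).round(3), cloud(cm,d)[v,u].round(3))
c=im[170:280,250:420]; save("crop0",cv2.resize(c,None,fx=4.5,fy=4.5,interpolation=cv2.INTER_CUBIC))
# pose for wrist look: tool down
T=np.array(optics.camera_model("wrist")["tool_from_camera"]);print(T.round(3));print(optics.camera_model("wrist")["K"])
E
```

```text
block [ 0.654 -0.244  0.04 ] [ 0.655 -0.245  0.038]
gate [ 0.624 -0.138  0.019] [ 0.623 -0.138  0.02 ]
guide end [ 0.497 -0.169  0.014] [ 0.498 -0.169  0.01 ]
carrier [ 0.58  -0.022  0.02 ] [ 0.579 -0.022  0.023]
tape [ 0.78  -0.198  0.018] [ 0.787 -0.201 -0.   ]
tealpart [0.528 0.206 0.02 ] [0.528 0.206 0.021]
tools [ 0.641 -0.047  0.01 ] [ 0.642 -0.047  0.005]
[[ 0.    -0.961 -0.276  0.069]
 [ 1.     0.    -0.    -0.   ]
 [ 0.001 -0.276  0.961 -0.118]
 [ 0.     0.     0.     1.   ]]
[[374.09179256   0.         287.27294536]
 [  0.         374.09179256 204.83905824]
 [  0.           0.           1.        ]]
```

View pics/crop0.png

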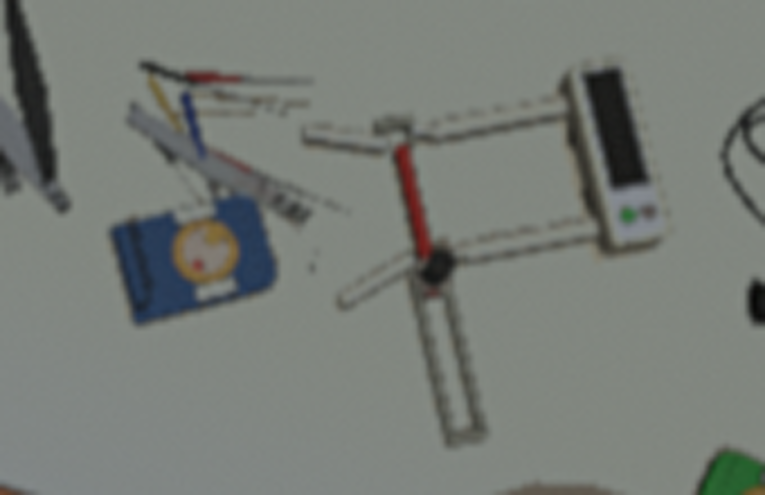

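The crop shows the carrier's push plate on its left end at (135,265), so the carrier points towards the mouth. The gate is red at (415,200), the post is at (435,265), and the guide runs down to (465,440). Next is a closer view from the wrist camera.

```bash
cat >> h.py <<'E'
from scipy.spatial.transform import Rotation as Rn
def down(yaw_x):  # tool z down, tool x at world yaw
    x=np.array([np.cos(yaw_x),np.sin(yaw_x),0]);z=np.array([0,0,-1.])
    return Rn.from_matrix(np.stack([x,np.cross(z,x),z],1)).as_quat()
def wrist():
    s=r.read_state(); im,d=optics.get_image("wrist"); c=optics.camera_model("wrist")
    T=np.eye(4);T[:3,:3]=Rn.from_quat(s["eef_rot"]).as_matrix();T[:3,3]=s["eef_pos"]
    M=np.linalg.inv(T@np.array(c["tool_from_camera"]))
    return im,d,dict(K=np.array(c["K"]),R=M[:3,:3],t=M[:3,3])
E
python3 - <<'E'
from h import *
for yaw in (0.,.2,-.2):
    q=down(yaw); print(yaw,r.solve_ik([.6,-.12,.30],q))
r.reach([.6,-.12,.30],down(.2))
im,d,cm=wrist(); save("w0",im); np.savez("w0.npz",im=im,d=d,**cm); print(r.read_state()["time_s"])
E
```

```text
0.0 [-3.22582896e-01  4.80214752e-01  1.18838988e+00 -4.44089210e-16
  1.47298802e+00  1.24821343e+00]
0.2 [-3.22582896e-01  4.80214752e-01  1.18838988e+00 -4.44089210e-16
  1.47298802e+00  1.04821343e+00]
-0.2 [-3.22582896e-01  4.80214752e-01  1.18838988e+00 -4.44089210e-16
  1.47298802e+00  1.44821343e+00]
2.3833
```

View pics/w0.png

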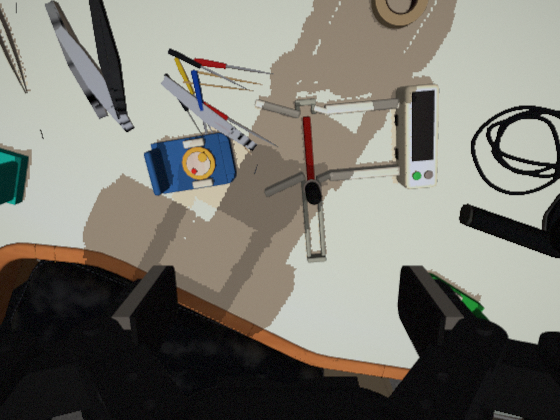

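The wrist view shows everything: carrier (195,163), gate (308,150), post (313,192), guide end (316,257), block (418,135). Now to measure them.

```bash
cat >> h.py <<'E'
def rectify(im,cm,h,x0,x1,y0,y1,s=0.0005):
    """image resampled on plane z=h; px (i,j): world x=x0+i*s, y=y0+j*s"""
    A=np.array([[0,s,x0],[s,0,y0],[0,0,h],[0,0,1.]])
    H=cm["K"]@np.c_[cm["R"],cm["t"]]@A
    return cv2.warpPerspective(im,H,(int((y1-y0)/s),int((x1-x0)/s)),flags=cv2.INTER_LINEAR|cv2.WARP_INVERSE_MAP)
def minrect(P): return cv2.minAreaRect(np.asarray(P,np.float32))
def long_dir(P):
    b=cv2.boxPoints(minrect(P)); e=[b[1]-b[0],b[2]-b[1]]; e=max(e,key=np.linalg.norm); return e/np.linalg.norm(e)
def main_blob(m,k=3):
    m=cv2.morphologyEx(m.astype(np.uint8),cv2.MORPH_OPEN,np.ones((k,k)))
    n,l,s,c=cv2.connectedComponentsWithStats(m); i=1+s[1:,4].argmax(); return l==i
def pix_on(cm,m,h):
    v,u=np.nonzero(m); return np.array([ray_plane(cm,a,b,h) for a,b in zip(u,v)])
E
python3 - <<'E'
from h import *
z=np.load("w0.npz");im,d=z["im"],z["d"];cm={k:z[k] for k in("K","R","t")}
C=cloud(cm,d);I=im.astype(int);X,Y,Z=C[...,0],C[...,1],C[...,2]
def rep(n,P): c,s,a=minrect(P[:,:2]); print(n,"c",np.round(c,4),"size",np.round(s,4),"dir",np.round(long_dir(P[:,:2]),4),"z",np.median(P[:,2]).round(4),len(P))
roi=np.zeros(d.shape,bool); roi[40:270,140:450]=1
m=main_blob(roi&(Z>.030)&(Z<.05)&(np.arange(560)>380)); rep("block top",C[m])
hsv=cv2.cvtColor(im,cv2.COLOR_RGB2HSV);h,s,v=cv2.split(hsv)
red=main_blob(roi&((h<8)|(h>172))&(s>140)&(np.arange(560)>290)&(np.arange(560)<330));rep("red depth",C[red]);rep("red on .019",pix_on(cm,red,.019))
blue=main_blob(roi&(h>98)&(h<125)&(s>100)&(np.arange(560)<250)); print("blue z hist",np.histogram(Z[blue],bins=[-.01,.005,.01,.02,.03,.04,.043,.05,.06])[0])
rep("tray",C[blue&(Z<.02)]); rep("plate top",C[blue&(Z>.04)])
post=main_blob(roi&(Z>.05)&(np.arange(560)>290)&(np.arange(560)<335));rep("post top",C[post]);print(np.mean(C[post],0))
g=main_blob(roi&(np.arange(420)[:,None]>200)&(Z>.007)&(Z<.018)&(np.arange(560)>290)&(np.arange(560)<335));rep("guide",C[g])
E
```

```text
block top c [ 0.655  -0.2474] size [0.1038 0.0344] dir [0.9603 0.2791] z 0.0402 3592
red depth c [ 0.6299 -0.1345] size [0.09  0.017] dir [0.9035 0.4285] z 0.0191 445
red on .019 c [ 0.6198 -0.1395] size [0.0661 0.0076] dir [0.9592 0.2827] z 0.019 445
blue z hist [   0    0 1175  144  158   50  323    0]
tray c [0.5713 0.0009] size [0.0552 0.0362] dir [0.9336 0.3583] z 0.0143 1175
plate top c [ 0.6193 -0.0364] size [0.0404 0.1663] dir [ 0.736 -0.677] z 0.0456 381
post top c [ 0.6214 -0.1345] size [0.1046 0.0153] dir [0.9249 0.3803] z 0.0609 221
[ 0.58104498 -0.15118056  0.06172371]
guide c [ 0.5275 -0.1674] size [0.0741 0.022 ] dir [0.9594 0.2822] z 0.0112 592
```

```bash
cat >> h.py <<'E'
DY=np.array([.9603,.2791]);DX=np.array([.2791,-.9603])
O=np.array([.655,-.2474])-.113*DX
def w(x,y,z): return np.r_[O+x*DX+y*DY,z]          # dock -> world
def dk(p): q=np.asarray(p)[...,:2]-O; return np.stack([q@DX,q@DY],-1)
YAWX=np.arctan2(DX[1],DX[0]); YAWY=np.arctan2(DY[1],DY[0])
E
python3 - <<'E'
from h import *
z=np.load("w0.npz");im,d=z["im"],z["d"];cm={k:z[k] for k in("K","R","t")}
Z=cloud(cm,d)[...,2]
h,s,v=cv2.split(cv2.cvtColor(im,cv2.COLOR_RGB2HSV))
col=np.arange(560);row=np.arange(420)[:,None]
roi=(col>140)&(col<250)&(row>120)&(row<210); blue=roi&(h>98)&(h<125)&(s>100)
for n,m,H in (("tray",main_blob(blue&(Z>.010)&(Z<.018)),.014),("plate",main_blob(blue&(Z>.042)&(Z<.05)),.046)):
    P=dk(pix_on(cm,m,H)); c,sz,a=minrect(P); print(n,np.round(c,4),np.round(sz,4),"dir",np.round(long_dir(P),3),"min/max",P.min(0).round(4),P.max(0).round(4))
for n,l in(("YAWX",YAWX),("YAWY",YAWY)): print(n,l)
for q in ((-.11,0,.08),(.05,0,.06),(.05,0,.036)):
  for yaw in(YAWY,YAWX): print(q,np.round(r.solve_ik(w(*q),down(yaw)),2))
E
```

```text
tray [-0.148 -0.011] [0.0349 0.0558] dir [ 0.116 -0.993] min/max [-0.1683 -0.0395] [-0.13    0.0174]
plate [-0.1596 -0.0117] [0.0084 0.0439] dir [ 0.065 -0.998] min/max [-0.1648 -0.0336] [-0.1545  0.0101]
YAWX -1.2879501831758378
YAWY 0.2828461436190589
(-0.11, 0, 0.08) [-0.19  0.65  1.54 -0.    0.95  1.1 ]
(-0.11, 0, 0.08) [-0.19  0.65  1.54 -0.    0.95  2.67]
(0.05, 0, 0.06) [-0.4   0.78  1.32 -0.    1.04  0.89]
(0.05, 0, 0.06) [-0.4   0.78  1.32 -0.    1.04  2.46]
(0.05, 0, 0.036) [-0.4   0.81  1.34 -0.    0.99  0.89]
(0.05, 0, 0.036) [-0.4   0.81  1.34 -0.    0.99  2.46]
```

```bash
python3 - <<'E'
from h import *
q=down(YAWY); st=lambda:(r.read_state()["time_s"],dk(r.read_state()["eef_pos"]).round(4),r.read_state()["eef_pos"][2].round(4),np.round(r.read_state()["contact_force"],1))
print(r.tip_extent); command_gripper(0,30); print(r.tip_extent,r.read_state()["grip_width"])
te=r.tip_extent; zt=.030+te
y0=-.044+.008+.011+.012   # clear of post, +y side
r.reach(w(0,y0,.14),q); r.move_straight(w(0,y0,zt),q,max_force=10); print(st())
print(r.move_straight(w(0,-.060,zt),q,speed=.05), st())
print(r.move_straight(w(0,-.100,zt),q,speed=.03,max_force=15), st())
im,d,cm=wrist(); save("w1",im); np.savez("w1.npz",im=im,d=d,**cm)
E
```

```text
0.025
0.025 -0.0003161395922208676
(4.5583, array([ 0.0005, -0.0121]), np.float64(0.0565), array([ 0.3, -0. , -0.8]))
False (5.65, array([-0.0002, -0.0604]), np.float64(0.0546), array([-0.4, -0.1,  0.4]))
True (6.625, array([ 0.0001, -0.0902]), np.float64(0.055), array([3. , 1.6, 2. ]))
```

View pics/w1.png

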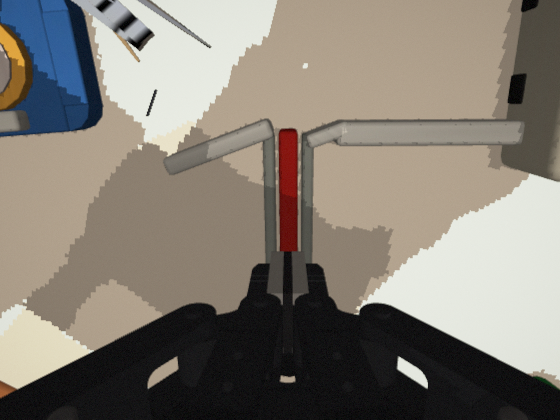

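The red bar's end is at pixel (288,130), outside the wall line. The push ended on the stop with the post at y ≈ −109 mm. I'll verify the gate numerically, then pinch the push plate.

```bash
python3 - <<'E'
from h import *
z=np.load("w1.npz");cm={k:z[k] for k in("K","R","t")}; print("gate end y (want -.034):",dk(ray_plane(cm,288,129,.019)).round(4))
def st(): s=r.read_state(); return round(s["time_s"],2),dk(s["eef_pos"]).round(4),s["eef_pos"][2].round(4),np.round(s["contact_force"],1),round(s["grip_width"],4)
dyaw=.085; q=down(YAWY+dyaw); q0=down(YAWY); zt=.030+.025
print(r.move_straight(w(0,-.085,.055),q0,speed=.05)); r.move_straight(w(0,-.085,.14),q0)
im,d=optics.get_image("top"); save("top1",im)
r.reach(w(-.1596,-.0117,.13),q); command_gripper(.036,20)
print(r.move_straight(w(-.1596,-.0117,zt),q,speed=.06,max_force=6),st())
im,d,cm=wrist(); save("w2",im)
command_gripper(0,20); print(st())
im,d,cm=wrist(); save("w3",im); np.savez("w3.npz",im=im,d=d,**cm)
E
```

```text
gate end y (want -.034): [ 0.0003 -0.0339]
False
False (10.27, array([-0.1595, -0.0114]), np.float64(0.0554), array([0.1, 0.2, 0.5]), 0.0357)
(10.68, array([-0.1596, -0.0116]), np.float64(0.0553), array([-1.4,  0.5,  3.5]), 0.0074)
```

View pics/w3.png

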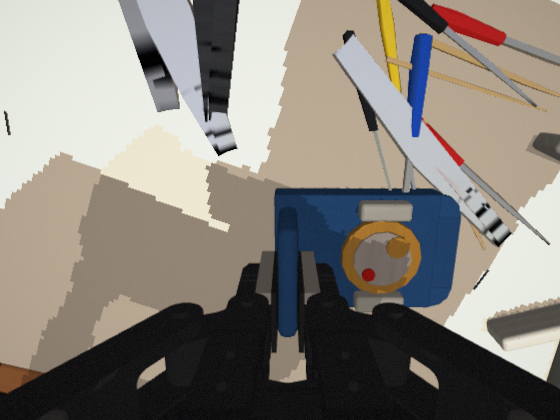

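The plate is held between the pads (7.4 mm gap), and the tray edge at row 190 is square to the tool. I'll take the carrier's lateral offset from that tray edge, square it up, move it onto the centre line and look again.

```bash
cat >> h.py <<'E'
def st(): s=r.read_state(); return round(s["time_s"],2),dk(s["eef_pos"]).round(4),s["eef_pos"][2].round(4),np.round(s["contact_force"],1),round(s["grip_width"],4)
def edge(im,cm,du0=.036,du1=.070):
    """+y edge of tray top as a line in dock frame: (y at plate, slope), columns picked by distance ahead of TCP"""
    h,s,v=cv2.split(cv2.cvtColor(im,cv2.COLOR_RGB2HSV)); b=main_blob((h>98)&(h<125)&(s>100))
    P=[]
    for u in np.nonzero(b.any(0))[0]:
        p=dk(ray_plane(cm,u,np.nonzero(b[:,u])[0][0]-.5,.014)); P.append(p)
    return np.array(P)
E
python3 - <<'E'
from h import *
def look(im,cm,cp):
    P=edge(im,cm); x0=dk(r.read_state()["eef_pos"])[0]
    k=(P[:,0]>x0+.008)&(P[:,0]<x0+.055); f=np.polyfit(P[k,0],P[k,1],1)
    xc=x0+.036*np.cos(np.arctan(f[0])); yc=np.polyval(f,xc)-.028/np.cos(np.arctan(f[0]))
    print("slope",f[0].round(4),"centre y",yc.round(4),"resid",np.std(P[k,1]-np.polyval(f,P[k,0])).round(4),"xmax",P[:,0].max().round(4)); return f[0],yc
z=np.load("w3.npz");cm={k:z[k] for k in("K","R","t")}; a,yc=look(z["im"],cm,0)
yp=yc-.036*a; off=yp-dk(r.read_state()["eef_pos"])[1]; print("plate y off tool",off, "yaw",np.arctan(a))
if abs(off)>.008: raise SystemExit
q0=down(YAWY+.085-np.arctan(a)) 
r.move_straight(w(-.1596,-off,.0555),q0,speed=.03); print(st())
im,d,cm=wrist(); save("w4",im); look(im,cm,0)
E
```

```text
slope 0.0685 centre y -0.0066 resid 0.0004 xmax -0.0856
plate y off tool 0.0025864596859332123 yaw 0.06838560876382788
(11.18, array([-0.1597, -0.0025]), np.float64(0.0553), array([-0.3,  0.1, -1.1]), 0.0073)
slope 0.0028 centre y 0.0001 resid 0.0004 xmax -0.084
```

View pics/w4.png

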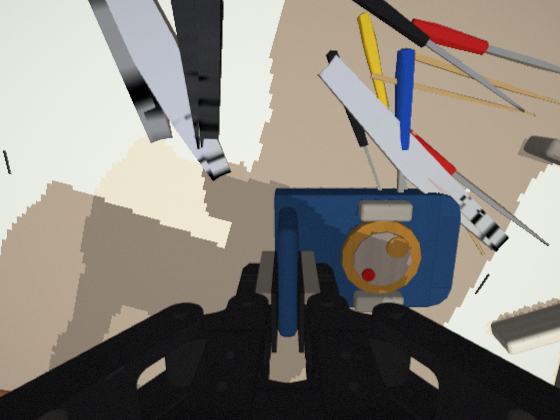

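The carrier is square (slope 0.003) and centred (y ≈ 0.1 mm). Pushing it in.

```bash
python3 - <<'E'
from h import *
p=dk(r.read_state()["eef_pos"]); y=p[1]
for x,s,f in((-.07,.05,12),(.008,.05,12),(.030,.02,10)):
    hit=r.move_straight(w(x,y,.0555),speed=s,max_force=f); print(x,hit,st())
    if hit: break
im,d,cm=wrist(); save("w5",im); np.savez("w5.npz",im=im,d=d,**cm)
E
```

```text
-0.07 False (13.18, array([-0.0701, -0.0025]), np.float64(0.0555), array([ 1.3, -0.2, -1.7]), 0.0072)
0.008 False (14.88, array([ 0.0081, -0.0026]), np.float64(0.0555), array([ 1.8,  1.9, -0.3]), 0.0073)
0.03 True (15.53, array([ 0.0182, -0.0023]), np.float64(0.0556), array([-0.6,  0.5,  4.4]), 0.0076)
```

View pics/w5.png

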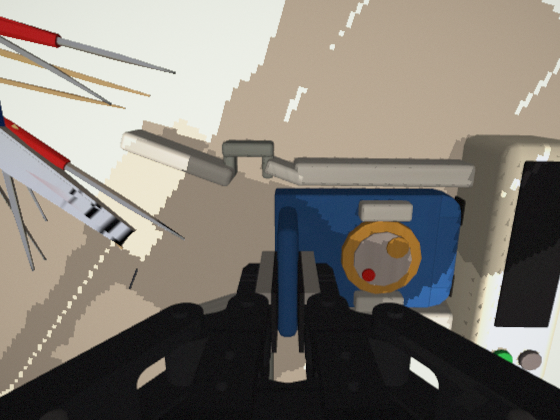

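The carrier hit the stop at plate x = 18.2 mm, which puts its centre at 54.2 mm (54 expected). Next: release, lift, check the pose, and shut the gate from the −y side.

```bash
python3 - <<'E'
from h import *
q=Rn.from_quat(r.read_state()["eef_rot"]).as_quat(); q0=down(YAWY)
p=dk(r.read_state()["eef_pos"])
command_gripper(.03,20); r.hold(.2); print(st())
r.move_straight(w(p[0],p[1],.15),speed=.08); command_gripper(0,30)
r.reach(w(0,-.143,.15),q0)
im,d=optics.get_image("top"); save("top2",im)
im,d,cm=wrist(); P=edge(im,cm); k=(P[:,0]>.03)&(P[:,0]<.075); f=np.polyfit(P[k,0],P[k,1],1); print("carrier slope",f[0].round(4),"y",(np.polyval(f,.054)-.028).round(4),"x range",P[:,0].min().round(4),P[:,0].max().round(4))
print(r.move_straight(w(0,-.143,.055),q0,speed=.08,max_force=8),st())
print(r.move_straight(w(0,-.075,.055),q0,speed=.05,max_force=25),st())
print(r.move_straight(w(0,-.048,.055),q0,speed=.03,max_force=15),st())
E
```

```text
(16.12, array([ 0.0169, -0.0021]), np.float64(0.0549), array([ 0.2, -0.6,  0.3]), 0.0299)
carrier slope -0.2455 y -0.0493 x range 0.012 0.0952
False (19.93, array([ 0.0003, -0.1427]), np.float64(0.0555), array([-0.3,  1.2, -0.4]), -0.0003)
False (21.43, array([ 0.0001, -0.0749]), np.float64(0.055), array([-0.8,  0.3,  0.1]), -0.0002)
True (22.07, array([-0.0002, -0.058 ]), np.float64(0.0546), array([-1.2, -0.2,  1.3]), -0.0)
```

The gate reached its shut stop: finger at −58 mm, so the post is at about −39 mm. The carrier slope reading was unusable because the plate hid the tray edge in that view, so I'll back off and look from above.

```bash
python3 - <<'E'
from h import *
q0=down(YAWY)
r.move_straight(w(0,-.075,.055),q0,speed=.05); r.move_straight(w(0,-.075,.15),q0); r.reach(w(.02,-.03,.28),q0)
im,d,cm=wrist(); save("w6",im); np.savez("w6.npz",im=im,d=d,**cm); print(st())
C=cloud(cm,d);Z=C[...,2]; D=dk(C.reshape(-1,3)).reshape(Z.shape+(2,))
h,s,v=cv2.split(cv2.cvtColor(im,cv2.COLOR_RGB2HSV)); blue=(h>98)&(h<125)&(s>100)&(abs(D[...,0]-.05)<.08)&(abs(D[...,1])<.05)
for n,m,H in(("tray",main_blob(blue&(Z>.009)&(Z<.018)),.014),("plate",main_blob(blue&(Z>.042)&(Z<.05)),.046),
  ("red",main_blob(((h<8)|(h>172))&(s>140)&(abs(D[...,0])<.02)&(abs(D[...,1])<.06)),.019),
  ("post",main_blob((Z>.055)&(abs(D[...,0])<.02)&(abs(D[...,1]+.04)<.03)),.061)):
    P=dk(pix_on(cm,m,H)); c,sz,_=minrect(P); print(n,np.round(c,4),np.round(sz,4),"dir",long_dir(P).round(3),P.min(0).round(4),P.max(0).round(4))
E
```

```text
(23.99, array([ 0.0195, -0.0307]), np.float64(0.2778), array([-1.3,  0.6, -0.2]), 0.0)
tray [ 0.0308 -0.0026] [0.0368 0.0553] dir [ 0.022 -1.   ] [ 0.0119 -0.0304] [0.0496 0.0248]
plate [ 0.0179 -0.0025] [0.0075 0.0443] dir [ 0.002 -1.   ] [ 0.0142 -0.0246] [0.0217 0.0197]
red [0.0001 0.0019] [0.0075 0.0649] dir [ 0.005 -1.   ] [-0.0037 -0.0305] [0.0039 0.0344]
post [-0.0826 -0.2067] [0.2055 0.2029] dir [1.    0.002] [-0.1852 -0.3084] [ 0.0201 -0.1051]
```

View pics/w6.png

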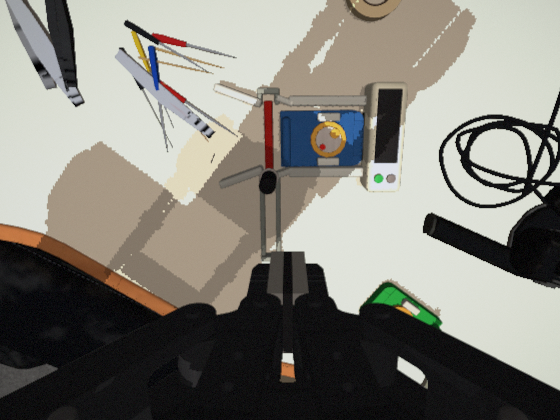

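The last view shows the carrier in the bay at about (322,138), the red gate shut across the mouth (268,135), and the gripper clear. All the figures are within tolerance, so I'm handing in.

```bash
python3 -c "
from h import *
r.finish_job(); print(st())"
```

```text
the job is handed in; nothing more can be done
the job is handed in; nothing more can be done
```

The job is handed in, at about 24 s on the robot's clock. The carrier is at the back of the bay and the gate is shut behind it.

- **Gate opening:** I pushed the black post with closed fingers until it met its stop. The gate's end measured at y = −33.9 mm, against −34 mm expected when fully open.
- **Carrier:** I pinched its push plate lightly, turned it square, moved it onto the centre line and pushed it in until it touched the back stop. I then released it and lifted clear.
- **Gate closing:** I pushed the post from the −y side until the force guard stopped it. The finger position put the post at about y = −39 mm, against −40 mm nominal.

**Last checks, from the wrist camera:**
- The carrier's plate was centred at x = 17.9 mm, which puts the carrier's centre at about 54 mm. It was about 2.6 mm off the centre line and square to about 0.02 rad.
- The gate's end measured at y = 34.4 mm against 36 mm nominal, so it is within about 2 mm of shut.
- The gripper was clear of everything. I never went near the tape roll or the holder, but I did not re-measure where they are.

**Checks that failed:** two vision readings came out wrong and I ignored them. One was the carrier's slope before the gate was closed, probably because the plate hid the tray edge. The other was the post's position in the last view, where its mask picked up the wrong pixels.

I viewed 8 pictures.

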